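# Load the drilling jig with a heel block and turn it over

## Robot

A 6-joint arm with a two-finger parallel gripper is mounted at the origin on the work surface; the furniture and walls round the work are solid. World frame = base frame: x ahead of the robot, y to its left, z up, the work surface at z = 0. Lengths are in m, angles in rad, forces in N, time in s.
With the tool pointing down it reaches from about 0.4 to 0.825 m from the base axis. Payload 7 kg.
Tool frame: the origin (TCP) lies midway between the tips of the shut fingers; the grasp point (between the pads) lies 19 mm behind it; z points along the fingers, y is the line along which they close (so a half turn about z gives the same grasp; the last joint's range is limited). The gripper opens to 88 mm and grips with 3 to 60 N. Pads are 19 mm wide; open, the fingers measure 130 mm over their backs; the gripper's body (78 mm by 193 mm) begins 47 mm behind the grasp point.
Start: joints at [-0.858, 0.359, 0.012, 0, -1.224, -0.288], TCP at [0.278, -0.615, 0.227] pointing down, gripper open.
Joint ranges: [-3.07, 3.07], [-1.43, 2.12], [-1.02, 1.25], [-3.03, 1.67], [-3.05, -0], [-3.03, 3.03]. Speed limits (rad/s): [2.39, 2.39, 3.01, 3.14, 3.14, 3.14].

## Interface

Orientations are given as [roll, pitch, yaw] about the fixed x, y, z axes, in that order (R = Rz(yaw) Ry(pitch) Rx(roll)).
In Python, from station import get_state, grab_frame, calibration, job_done, boxes_of, regions_of, spot_point gives the robot as it stands. The module is installed in compiled form; this text tells all that it offers.
- The arm moves only by the tool arm_command, never from a script. Its argument "commands" is a list of rows, each an object of numbers: "tx", "ty", "tz": the shift along the tool's x, y, z each as a share of 25 cm, from -1 to 1; "twist": the turn about the tool's z as a share of 180 degrees, from -1 to 1. A call has exactly 8 rows; each row is the pose to reach, as a shift and turn from the pose commanded when the call began, along the tool's axes at that moment, turning the shorter way round; what a row does not reach only later rows make up. A row lasts 1/12 s, in which the tool goes at most 41.7 mm and 7.16 degrees, less where a joint would pass 70% of its speed; a pose out of reach is approached as far as the arm can. A call with a number of a shift or a turn outside -1 to 1 is refused whole. A call with a gripper value outside its range is refused whole. "claw" is the opening, from 0 (shut) to 1 (fully open), set as the call begins (left out, the last holds). The fingers move at their own pace and stop on an object; "grip_force" is the grip in N (left out, the last holds). Time passes only in rows, so rows that repeat a pose let the fingers close, or fill a call up. It gives the time, the measured TCP pose, the force, the opening and the grip force at its end, in the units of the state.
- get_state(): the state, without advancing time (a new reading comes with each control period).
- grab_frame(name): name is "scene" or "top"; returns the picture (480x640x3 uint8, red, green, blue); there is no depth.
- calibration(name): a dict with "camera_matrix" (3x3 intrinsics, pixels), "extrinsics" (4x4, takes a point from camera to world coordinates). Camera axes: x right, y down, z forward; pixel columns grow to the right and rows downward; lengths in m; the calibration is good to about 2 mm. A picture is of the moment at which its call begins. calibration takes no time and is no camera call.
- job_done(): hands the job in; it is judged then, once.
Trained networks look in the newest picture that a camera, given by its name, has taken for a name from the list of things; names that differ only in an ending like _2 or _b are one class to them, and where a whole thing is asked for, a point or a joint stands for the part that bears it (a point fixed in the world has none). Each returns a list of dicts, best first, with "score" (0 to 1); they miss things now and then, are a little off and sometimes report something else, mostly with a low value. They report only what shows in the picture. A call takes as long as a camera call. They do not tell look-alikes from the thing itself.
- boxes_of(query, camera): "rect" ([left, top, right, bottom] in pixels, round what is visible of it).
- regions_of(query, camera): "region" (480x640 bool, what is visible of it) and "rect" ([left, top, right, bottom] in pixels, round what is visible of it).
- spot_point(query, camera): "uv" ([column, row] in pixels: a listed point, or the origin of a listed thing).
The state is a dict: "t": time; "q": joint angles; "qd": joint speeds; "joint_efforts": joint torques, N m; "eef_pos": TCP position; "ee_rot": TCP orientation; "force": force on the tool from outside, world axes, zero at the start; "moment": the same for the moment, N m; "width": finger opening in m; "gripper_force": force on a finger pad.
Only numpy, scipy, OpenCV 4.12 (cv2) and the standard library are available. Lean on these libraries where they do the work, as an engineer would, in place of code of your own. Each camera call takes 0.05 s, during which the arm holds its last target. There are 200 camera calls.

## Task

Lay the loose heel block flat in the nest of the open clamshell drilling jig, its round end toward the handle, and close the jig's lid fully over it. Then turn the whole closed jig over by its handle so that it lies flat on the bench upside down on its lid, still shut with the heel inside and the drill window facing up; lay it down gently instead of letting it topple or drop, and do not disturb the spool, the jar or the bottle.

Things in the scene. Friction and masses are not known exactly. Their poses are not given: they have to be found in the camera images.
- heel: Stacked heel block of brown wood layers, loose, about 80 g, lying flat (z up). D-shaped in plan: 60 mm long (x), 52 mm wide (y), 24 mm high. Origin at the centre of its underside. Straight end at x = +30 mm, round end (radius 26 mm about x = -4 mm) at x = -30 mm; its two flat parallel sides (y = +-26 mm) run from x = -4 to +30 mm.
- jig: Plain aluminium clamshell drilling jig, loose, about 0.75 kg. Origin: centre of the base's underside; x from handle to hinge, z up out of the base. Base 92 mm (x) by 84 mm (y), wall tops at z = 14 mm; the lid covers the same area, 24 mm high, hollow below to clear the heel. Shut it is 38 mm thick. Turned over it lies on the lid's flat outside, jig z down.
- jig_nest (a point): Centre of the nest floor, 6 mm above the jig's origin. The nest in the base is D-shaped, 66 x 58 mm, 8 mm deep, about 3 mm play round the heel. Its corners on the handle side are filled: the heel sits flat only with heel x along jig x, its origin at this point. A 36 x 28 mm drill window goes through the floor here.
- jig_handle (a point): Middle of the cross bar of the D-shaped handle on the base: round steel 12 mm thick, parallel to jig y, straight over 60 mm. At x = -88, z = 19 mm in the jig frame, so 19 mm over the bench either way up; 36 mm of open space between bar and jig edge (x = -46 mm). The bar can turn between gripping fingers, so the jig hangs from it.
- jig_hinge (a point): Hinge line of the lid (along jig y) at x = +46 mm, z = 14 mm in the jig's frame.
- jig_lid_edge (a point): Middle of the lid's free outer edge: the corner of its top face farthest from the hinge, 92 mm from the hinge along the lid and 24 mm above the lid's parting face. When shut it lies at x = -46 mm, z = 38 mm in the jig's frame.
- jig_lid (a joint): Lid angle in rad: 0 shut, grows as the lid opens upward and away from the handle, 1.57 upright, stop at 2.0. The lid weighs 150 g; its hinge is stiff (0.16 N m) so it stays where it is left, and needs about 2 N at its edge to move.
- spool: Bystander: wooden spool of pale thread, 41 mm across, 69 mm high, standing; origin at the centre of its underside. Leave it alone.
- jar: Bystander: small glass jar of tacks with a dull yellow lid, 54 mm across, 74 mm high, standing; origin at the centre of its underside. Leave it alone.
- bottle: Bystander: small tan bottle with a black cap, 36 mm across, 66 mm high, standing; origin at the centre of its underside. Leave it alone.
Things that resemble listed ones, but are neither listed nor needed, are in the scene too. What is shaped like the heel but purple or yellow is not meant.

How it is judged:
On the way, in this order (a step that is already met when the one before it is completed fails the run):
1. the heel lies flat in the nest of the jig's base, round end toward the handle, let go, with the lid still open (x of heel in the frame of jig between -0.007 and 0.007 m and y of heel in the frame of jig between -0.007 and 0.007 m and z of heel in the frame of jig between 0.003 and 0.011 m and angle between the z axis of heel and the z axis of jig, either way round below 0.12 rad and angle between the x axis of heel and the x axis of jig, either way round below 0.25 rad and contact force between heel and the fingers below 0.1 N and value of joint jig_lid above 0.5 rad), for 0.2 s.
2. the lid is shut over the heel while the jig stands on its base (x of heel in the frame of jig between -0.007 and 0.007 m and y of heel in the frame of jig between -0.007 and 0.007 m and z of heel in the frame of jig between 0.003 and 0.011 m and angle between the z axis of heel and the z axis of jig, either way round below 0.12 rad and angle between the x axis of heel and the x axis of jig, either way round below 0.25 rad and value of joint jig_lid below 0.06 rad and angle between jig's own z axis and vertical below 0.15 rad), for 0.2 s.
At the end, for the whole second after the job is handed in: The jig lies upside down flat on the bench (within 4 degrees; its base underside about 38 mm above the bench), lid shut (under 0.06 rad), the heel block inside and still in its nest (within 7 mm), everything at rest and released; the spool, jar and bottle are where they were (x of heel in the frame of jig between -0.007 and 0.007 m and y of heel in the frame of jig between -0.007 and 0.007 m and z of heel in the frame of jig between 0.003 and 0.011 m and angle between the z axis of heel and the z axis of jig, either way round below 0.12 rad and angle between the x axis of heel and the x axis of jig, either way round below 0.25 rad and value of joint jig_lid below 0.06 rad and angle between jig's own z axis and vertical above 3.07 rad and height (world z) of jig between 0.032 and 0.044 m and linear speed of each of jig, heel below 0.02 m/s); the robot touches nothing.
It fails at once if the spool of pale thread is shifted more than 20 mm or tipped (distance of spool from where it was at the start of the episode above 0.02 m or angle between spool's own z axis and vertical above 0.4 rad).
It fails at once if the tack jar is shifted more than 20 mm or tipped (distance of jar from where it was at the start of the episode above 0.02 m or angle between jar's own z axis and vertical above 0.4 rad).
It fails at once if the dye bottle is shifted more than 20 mm or tipped (distance of bottle from where it was at the start of the episode above 0.02 m or angle between bottle's own z axis and vertical above 0.4 rad).
It fails at once if the jig topples or drops (turns faster than 8 rad/s or moves faster than 1 m/s) (angular speed of jig above 8 rad/s or linear speed of jig above 1 m/s).
It also fails if it takes over 72 s, if anything falls off the work surface, if the arm or the gripper's body presses on something with over 40 N, if the wrist force passes 120 N, or if a joint passes its speed limit or range.

## Working session

There is one attempt and no reset: what is moved stays moved. The work goes in short steps, Python scripts to look and compute and a tool call to move; the robot and the scene stay as the last step left them, time stands still between calls to the robot, and variables do not carry over. Pictures are saved under pics/ and viewed, at most 10 in all, crops included, and the job is handed in when it is done.

Besides the shell and the picture viewer there is one more tool, called in YAML: its name, and indented under it one key for each argument. arm_command: Moves the arm, as the interface text tells. Shift numbers are shares of 25 cm and turn numbers shares of 180 degrees, none past 1 either way. Its arguments: {"type":"object","properties":{"commands":{"type":"array"},"claw":{"type":"number"},"grip_force":{"type":"number"}},"required":["commands"]}

```bash
mkdir -p pics; cat > h.py <<'E'
import numpy as np, cv2
from station import *
def ray(cam,uv):
    c=calibration(cam);K=np.array(c["camera_matrix"]);T=np.array(c["extrinsics"])
    d=T[:3,:3]@np.linalg.inv(K)@np.array([uv[0],uv[1],1.]);return T[:3,3],d
def at_z(cam,uv,z):
    o,d=ray(cam,uv);return o+d*(z-o[2])/d[2]
def proj(cam,p):
    c=calibration(cam);K=np.array(c["camera_matrix"]);T=np.linalg.inv(np.array(c["extrinsics"]))
    q=K@(T[:3,:3]@np.array(p)+T[:3,3]);return q[:2]/q[2]
def tri(c1,u1,c2,u2):
    A=[];b=[]
    for c,u in((c1,u1),(c2,u2)):
        o,d=ray(c,u);d=d/np.linalg.norm(d);P=np.eye(3)-np.outer(d,d);A.append(P);b.append(P@o)
    return np.linalg.lstsq(np.vstack(A),np.hstack(b),rcond=None)[0]
E
python3 - <<'E'
from h import *
np.set_printoptions(precision=3,suppress=True)
for c in("scene","top"):
    cv2.imwrite(f"pics/{c}0.png",grab_frame(c)[:,:,::-1]); print(c,np.array(calibration(c)["extrinsics"])[:3,3])
    for q,z in(("heel",0),("jig",0),("jig_nest",.006),("jig_handle",.019),("jig_hinge",.014),("jig_lid_edge",.1),("spool",0),("jar",0),("bottle",0)):
        for r in spot_point(q,c)[:4]: print(q,round(r["score"],2),np.array(r["uv"]),at_z(c,r["uv"],z))
s=get_state();print({k:np.round(v,3) for k,v in s.items()})
E
```

```text
scene [0.192 0.642 0.748]
heel 0.9 [383.  233.6] [ 0.518 -0.203  0.   ]
heel 0.86 [363.2 261.9] [ 0.515 -0.106  0.   ]
heel 0.73 [439.8 216.4] [ 0.439 -0.316  0.   ]
jig 0.92 [292.  345.4] [0.524 0.136 0.   ]
jig_nest 0.61 [292.4 343.9] [0.523 0.137 0.006]
jig_handle 0.64 [335.1 309. ] [0.494 0.044 0.019]
jig_hinge 0.87 [271.9 354.8] [0.536 0.178 0.014]
jig_hinge 0.65 [250.9 335.5] [0.587 0.162 0.014]
jig_lid_edge 0.86 [249.4 336.3] [0.542 0.221 0.1  ]
jig_lid_edge 0.3 [419.2 283.1] [ 0.371 -0.007  0.1  ]
spool 0.76 [245.6 258.5] [0.714 0.002 0.   ]
spool 0.72 [196.2 306. ] [0.716 0.147 0.   ]
jar 0.78 [199.2 308.2] [0.708 0.148 0.   ]
bottle 0.92 [422.9 282.9] [ 0.393 -0.111  0.   ]
top [ 0.481 -0.054  1.182]
heel 0.89 [417.7 301.5] [ 0.43  -0.301  0.   ]
heel 0.81 [374.6 261.3] [ 0.518 -0.205  0.   ]
heel 0.81 [335.2 263.5] [ 0.512 -0.117  0.   ]
jig 0.61 [223.4 258.2] [0.52  0.131 0.   ]
jig_nest 0.94 [220.4 260.3] [0.515 0.137 0.006]
jig_nest 0.57 [334.2 312.9] [ 0.403 -0.116  0.006]
jig_handle 0.95 [259.4 267.6] [0.5   0.049 0.019]
jig_hinge 0.62 [201.2 252.7] [0.531 0.178 0.014
[... 159 characters left out ...]
]
jig_lid_edge 0.3 [284.1 171.2] [ 0.697 -0.004  0.1  ]
spool 0.94 [283.4 172.2] [0.715 0.002 0.   ]
jar 0.88 [220.3 172.7] [0.711 0.143 0.   ]
bottle 0.61 [201.1 251.8] [0.533 0.181 0.   ]
bottle 0.59 [338.5 311.6] [ 0.405 -0.126  0.   ]
{'t': np.float64(1.0), 'q': array([-0.858,  0.359,  0.012, -0.   , -1.224, -0.288]), 'qd': array([-0.001,  0.001, -0.   ,  0.001, -0.001,  0.001]), 'joint_efforts': array([ -0.   , -58.239,  29.33 ,   7.003,   0.012,  -0.   ]), 'eef_pos': array([ 0.278, -0.615,  0.227]), 'ee_rot': array([ 3.142,  0.   , -2.717]), 'force': array([-0.763,  0.026,  0.118]), 'moment': array([ 0.049, -0.017,  0.007]), 'gripper_force': np.float64(0.0), 'width': np.float64(0.088)}
```

View pics/scene0.png

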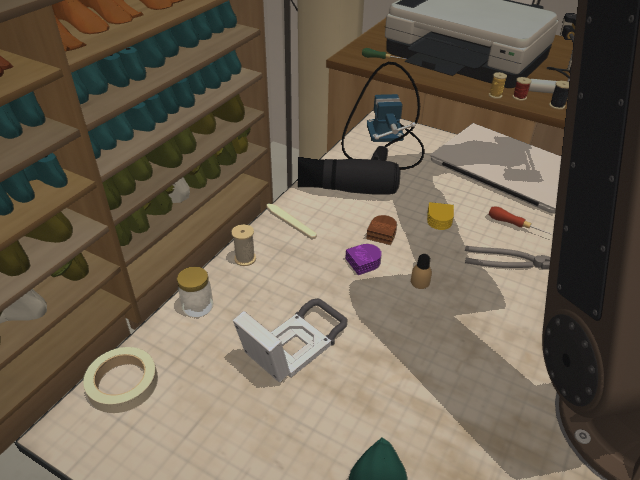

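View pics/top0.png

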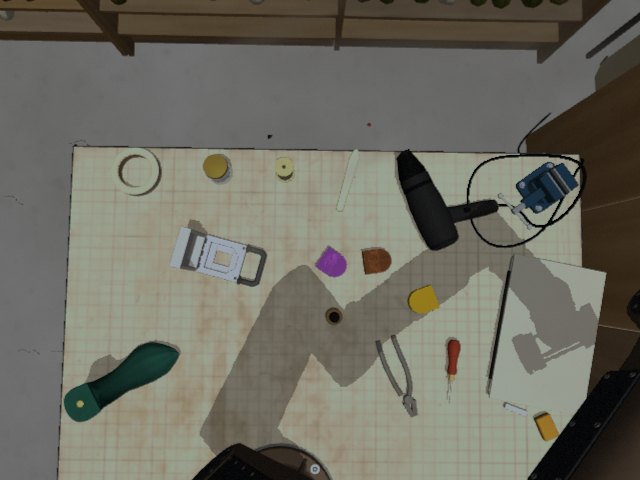

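The brown heel is at (376,261) in top and (383,230) in scene. The jig is at (222,258) in top, with its handle on the right and its lid roughly upright on the left. Next I fit models to the region masks for exact poses.

```bash
cat >> h.py <<'E'
from scipy.optimize import minimize
def poly(cam,P):
    c=calibration(cam);K=np.array(c["camera_matrix"]);T=np.linalg.inv(np.array(c["extrinsics"]))
    q=(K@(T[:3,:3]@P.T+T[:3,3:4]));return (q[:2]/q[2]).T
def hullfill(img,pts):
    cv2.fillConvexPoly(img,np.round(cv2.convexHull(pts.astype(np.float32))[:,0]*16).astype(np.int32),1,shift=4)
def box(a,b): return np.array([[x,y,z] for x in(a[0],b[0]) for y in(a[1],b[1]) for z in(a[2],b[2])])
a=np.linspace(np.pi/2,1.5*np.pi,24)
D=np.vstack([np.c_[-.004+.026*np.cos(a),.026*np.sin(a)],[[.03,-.026],[.03,.026]]])
HEEL=np.vstack([np.c_[D,0*D[:,0]],np.c_[D,0*D[:,0]+.024]])
def R(t): return np.array([[np.cos(t),-np.sin(t),0],[np.sin(t),np.cos(t),0],[0,0,1]])
def heelparts(p): return [HEEL@R(p[2]).T+[p[0],p[1],p[3] if len(p)>3 else 0]]
def jigparts(p):
    B=box([-.046,-.042,0],[.046,.042,.014]); L=box([-.092,-.042,0],[0,.042,.024])
    th=p[3];c,s=np.cos(th),np.sin(th)
    L=np.c_[L[:,0]*c+L[:,2]*s,L[:,1],-L[:,0]*s+L[:,2]*c]+[.046,0,.014]
    H=[box([-.094,-.036,.013],[-.082,.036,.025])]+[box([-.088,y-.005,.010],[-.046,y+.005,.022]) for y in(-.033,.033)]
    return [q@R(p[2]).T+[p[0],p[1],0] for q in [B,L]+H]
def render(cam,parts):
    m=np.zeros((480,640),np.uint8)
    for q in parts: hullfill(m,poly(cam,q))
    return m
def fit(parts,p0,masks,step):
    def cost(p):
        return sum(1-(lambda m:(m&M).sum()/(m|M).sum())(render(c,parts(p))) for c,M in masks.items())
    best=None
    for k in range(3):
        s=np.vstack([p0]+[np.array(p0)+np.eye(len(p0))[i]*step[i]*(-1)**k for i in range(len(p0))])
        r=minimize(cost,p0,method="Nelder-Mead",options=dict(initial_simplex=s,xatol=1e-4,fatol=1e-4,maxiter=250))
        if best is None or r.fun<best.fun: best=r
        p0=best.x
    return best.x,best.fun
def getmask(q,cam,uv):
    rs=regions_of(q,cam)
    f=lambda r:np.hypot((r["rect"][0]+r["rect"][2])/2-uv[0],(r["rect"][1]+r["rect"][3])/2-uv[1])
    r=min(rs,key=f);return r["region"].astype(np.uint8)
E
python3 - <<'E'
from h import *
ims={c:grab_frame(c) for c in("scene","top")}
mh={"scene":getmask("heel","scene",(382,230)),"top":getmask("heel","top",(376,261))}
mj={"scene":getmask("jig","scene",(290,338)),"top":getmask("jig","top",(218,258))}
for t in np.deg2rad([0,90,180,270]): print("heel",fit(heelparts,[.516,-.204,t+.1],mh,[.006,.006,.3]))
pj=fit(jigparts,[.522,.136,1.31,1.7],mj,[.006,.006,.1,.2]);print("jig",pj)
rows=[]
for c,m,ctr in(("top",mh,(376,261)),("top",mj,(220,258)),("scene",mh,(382,230)),("scene",mj,(290,338))):
    im=ims[c][:,:,::-1].copy()
    w=60;x,y=ctr;crop=cv2.resize(im[y-45:y+45,x-w:x+w],(400,300),interpolation=cv2.INTER_CUBIC)
    mm=cv2.resize(m[c][y-45:y+45,x-w:x+w],(400,300),interpolation=0)
    cv2.drawContours(crop,cv2.findContours(mm,0,2)[0],-1,(0,255,0),1)
    if m is mj: cv2.drawContours(crop,cv2.findContours(cv2.resize(render(c,jigparts(pj[0]))[y-45:y+45,x-w:x+w],(400,300),interpolation=0),0,2)[0],-1,(0,0,255),1)
    rows.append(crop)
cv2.imwrite("pics/crops.png",np.vstack([np.hstack(rows[:2]),np.hstack(rows[2:])]))
E
```

```text
heel (array([ 0.51629981, -0.20563511,  0.23082809]), np.float64(0.3601611341336637))
heel (array([ 0.51859475, -0.20695369,  1.73186712]), np.float64(0.18619401873243213))
heel (array([ 0.52192444, -0.20281506,  3.49415876]), np.float64(0.3608417703004487))
heel (array([ 0.51916426, -0.20172741,  5.04387428]), np.float64(0.3335355805243445))Traceback (most recent call last):
  File "<stdin>", line 6, in <module>
  File "h.py", line 44, in fit
    r=minimize(cost,p0,method="Nelder-Mead",options=dict(initial_simplex=s,xatol=1e-4,fatol=1e-4,maxiter=250))
    res = _minimize_neldermead(fun, x0, args, callback, bounds=bounds,
                               **options)
    fsim[j] = func(sim[j])
              ~~~~^^^^^^^^
    fx = function(np.copy(x), *(wrapper_args + args))
  File "h.py", line 40, in cost
    return sum(1-(lambda m:(m&M).sum()/(m|M).sum())(render(c,parts(p))) for c,M in masks.items())
  File "h.py", line 40, in <genexpr>
    return sum(1-(lambda m:(m&M).sum()/(m|M).sum())(render(c,parts(p))) for c,M in masks.items())
                                                    ~~~~~~^^^^^^^^^^^^
  File "h.py", line 36, in render
    for q in parts: hullfill(m,poly(cam,q))
                               ~~~~^^^^^^^
  File "h.py", line 18, in poly
    c=calibration(cam);K=np.array(c["camera_matrix"]);T=np.linalg.inv(np.array(c["extrinsics"]))
ValueError: time passes only in moves, steps and waits
```

```bash
sed -i 's/^from station import \*/from station import *\nimport station,functools\ncalibration=functools.lru_cache(None)(station.calibration)/' h.py
python3 - <<'E'
from h import *
ims={c:grab_frame(c) for c in("scene","top")}
mh={"scene":getmask("heel","scene",(382,230)),"top":getmask("heel","top",(376,261))}
mj={"scene":getmask("jig","scene",(290,338)),"top":getmask("jig","top",(218,258))}
ph=fit(heelparts,[.5186,-.207,1.68],mh,[.006,.006,.2]);print("heel",ph)
pj=fit(jigparts,[.522,.136,1.31,1.7],mj,[.006,.006,.1,.2]);print("jig",pj)
rows=[]
for c,m,ctr in(("top",mh,(376,261)),("top",mj,(220,258)),("scene",mh,(382,230)),("scene",mj,(290,338))):
    im=ims[c][:,:,::-1].copy()
    w=60;x,y=ctr;z=lambda q,i:cv2.resize(q[y-45:y+45,x-w:x+w],(400,300),interpolation=i)
    crop=z(im,2)
    for M,col in((m[c],(0,255,0)),(render(c,jigparts(pj[0]) if m is mj else heelparts(ph[0])),(0,0,255))):
        cv2.drawContours(crop,cv2.findContours(z(M,0),0,2)[0],-1,col,1)
    rows.append(crop)
cv2.imwrite("pics/crops.png",np.vstack([np.hstack(rows[:2]),np.hstack(rows[2:])]))
s=get_state();print(s["t"],proj("top",s["eef_pos"]))
E
```

```text
heel (array([ 0.51902993, -0.20696245,  1.73233836]), np.float64(0.2643744941380112))
jig (array([0.52037299, 0.13494794, 1.3319035 , 1.74177461]), np.float64(0.31770226931893764))
1.6 [620.16438255 395.47821077]
```

View pics/crops.png

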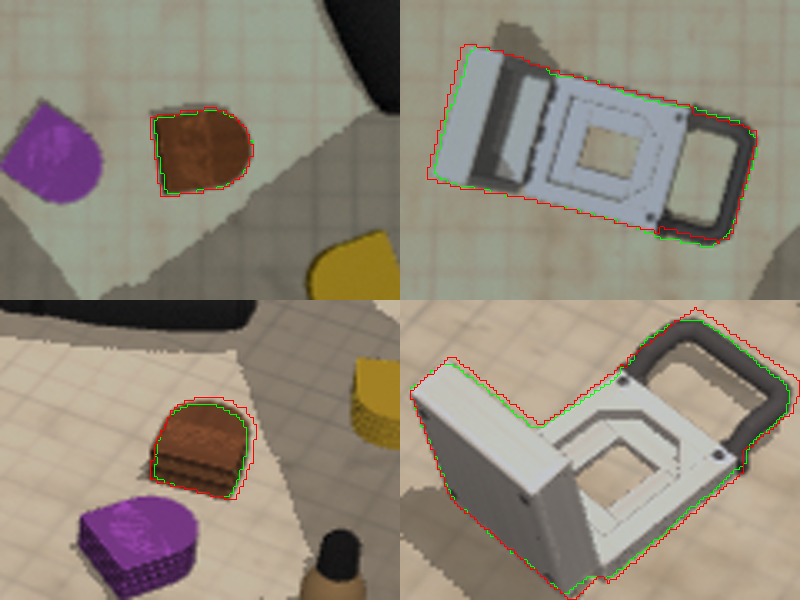

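Both fits lie tight on the outlines: the heel's straight end points to +y and the jig's hinge is at +y. I now plan the approach.

```bash
cat > plan.py <<'E'
import sys,numpy as np
from station import get_state
# usage: plan.py "x y z psi" ...   offsets from the present pose in tool shares
s=get_state();p=np.array(s["eef_pos"]);r,pi_,y=s["ee_rot"]
print("t",round(s["t"],2),p.round(4),"rpy",np.round(s["ee_rot"],3),"w",round(s["width"],4),"F",np.round(s["force"],1),"q",np.round(s["q"],2))
from scipy.spatial.transform import Rotation as Ro
M=Ro.from_euler("xyz",s["ee_rot"]).as_matrix()
for a in sys.argv[1:]:
    v=np.array([float(k) for k in a.split()])
    d=M.T@(v[:3]-p)/.25; tw=-((v[3]-y+np.pi)%(2*np.pi)-np.pi)/np.pi if len(v)>3 else 0
    print(d.round(3),"twist",round(tw,3))
E
python3 plan.py "0.4 -0.4 0.2 -1.41" "0.519 -0.207 0.12 -1.41"
```

```text
t 1.6 [ 0.2782 -0.615   0.2266] rpy [-3.142  0.    -2.717] w 0.0876 F [ 0.3  0.2 -0.7] q [-0.86  0.36  0.01  0.   -1.22 -0.29]
[-0.798  0.583  0.106] twist -0.416
[-1.55   1.09   0.426] twist -0.416
```

arm_command:
  commands:
    - {"tx": -0.8,"ty": 0.58,"tz": 0.1,"twist": -0.3}
    - {"tx": -0.8,"ty": 0.58,"tz": 0.1,"twist": -0.3}
    - {"tx": -0.8,"ty": 0.58,"tz": 0.1,"twist": -0.3}
    - {"tx": -0.8,"ty": 0.58,"tz": 0.1,"twist": -0.3}
    - {"tx": -0.8,"ty": 0.58,"tz": 0.1,"twist": -0.3}
    - {"tx": -0.8,"ty": 0.58,"tz": 0.1,"twist": -0.3}
    - {"tx": -0.8,"ty": 0.58,"tz": 0.1,"twist": -0.3}
    - {"tx": -0.8,"ty": 0.58,"tz": 0.1,"twist": -0.3}
  claw: 1
  grip_force: 20

```text
t: 2.27
eef_pos: [0.402, -0.3983, 0.2018]
ee_rot: [-3.141, -0.0, -1.763]
force: [0.1, -0.4, 0.1]
width: 0.0877
gripper_force: 0.0
```

```bash
python3 plan.py "0.519 -0.207 0.12 -1.41"
```

```text
t 2.27 [ 0.402  -0.3983  0.2018] rpy [-3.141 -0.    -1.763] w 0.0877 F [ 0.1 -0.4  0.1] q [-0.44  0.2  -0.27 -0.   -1.1   0.24]
[-0.841 -0.313  0.327] twist -0.112
```

arm_command:
  commands:
    - {"tx": -0.84,"ty": -0.313,"tz": 0.33,"twist": -0.113}
    - {"tx": -0.84,"ty": -0.313,"tz": 0.33,"twist": -0.113}
    - {"tx": -0.84,"ty": -0.313,"tz": 0.33,"twist": -0.113}
    - {"tx": -0.84,"ty": -0.313,"tz": 0.33,"twist": -0.113}
    - {"tx": -0.84,"ty": -0.313,"tz": 0.33,"twist": -0.113}
    - {"tx": -0.84,"ty": -0.313,"tz": 0.33,"twist": -0.113}
    - {"tx": -0.84,"ty": -0.313,"tz": 0.33,"twist": -0.113}
    - {"tx": -0.84,"ty": -0.313,"tz": 0.33,"twist": -0.113}

```text
t: 2.93
eef_pos: [0.5202, -0.2092, 0.1184]
ee_rot: [3.14, 0.0, -1.416]
force: [0.1, -0.2, 0.0]
width: 0.0878
gripper_force: 0.0
```

```bash
python3 plan.py "0.519 -0.207 0.01 -1.41"
```

```text
t 2.93 [ 0.5202 -0.2092  0.1184] rpy [ 3.14   0.    -1.416] w 0.0878 F [ 0.1 -0.2  0. ] q [-0.03  0.27 -0.39  0.   -0.92  0.19]
[-0.009  0.003  0.433] twist -0.002
```

arm_command:
  commands:
    - {"tx": -0.009,"ty": 0.003,"tz": 0.1}
    - {"tx": -0.009,"ty": 0.003,"tz": 0.2}
    - {"tx": -0.009,"ty": 0.003,"tz": 0.3}
    - {"tx": -0.009,"ty": 0.003,"tz": 0.36}
    - {"tx": -0.009,"ty": 0.003,"tz": 0.4}
    - {"tx": -0.009,"ty": 0.003,"tz": 0.433}
    - {"tx": -0.009,"ty": 0.003,"tz": 0.433}
    - {"tx": -0.009,"ty": 0.003,"tz": 0.433}

```text
invalid input
```

arm_command:
  commands:
    - {"tx": 0}
    - {"tx": 0}
    - {"tx": 0}
    - {"tx": 0}
    - {"tx": 0}
    - {"tx": 0}
    - {"tx": 0}
    - {"tx": 0}
  claw: 0.45

```text
invalid input
```

arm_command:
  commands:
    - {"tx": 0}
    - {"tx": 0}
    - {"tx": 0}
    - {"tx": 0}
    - {"tx": 0}
    - {"tx": 0}
    - {"tx": 0}
    - {"tx": 0}
  claw: 0.45

```text
invalid input
```

```bash
python3 - <<'E'
from h import *
im=grab_frame("scene")
cv2.imwrite("pics/g1.png",cv2.resize(im[130:330,300:520,::-1],None,fx=2.5,fy=2.5,interpolation=2))
E
python3 plan.py
```

```text
t 2.98 [ 0.5199 -0.2101  0.1189] rpy [ 3.141 -0.    -1.418] w 0.0873 F [-1.6 -0.7  0. ] q [-0.03  0.27 -0.39  0.   -0.92  0.19]
```

View pics/g1.png

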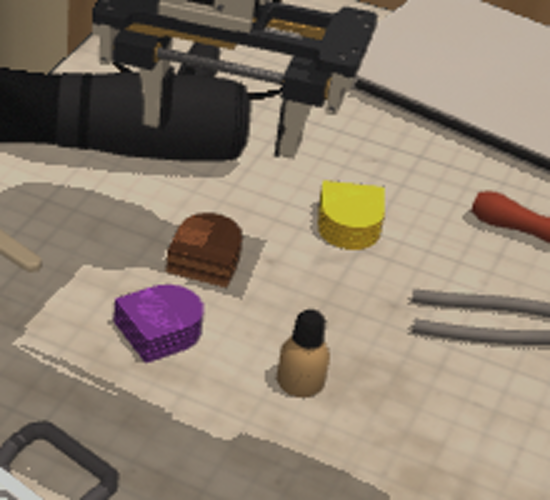

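The gripper is poised open over the brown heel (crop 205,250) and nothing has moved. The calls were refused because every row needs all four keys, so I resend them.

arm_command:
  commands:
    - {"tx": -0.012,"ty": 0.003,"tz": 0.1,"twist": -0.002}
    - {"tx": -0.012,"ty": 0.003,"tz": 0.2,"twist": -0.002}
    - {"tx": -0.012,"ty": 0.003,"tz": 0.3,"twist": -0.002}
    - {"tx": -0.012,"ty": 0.003,"tz": 0.36,"twist": -0.002}
    - {"tx": -0.012,"ty": 0.003,"tz": 0.4,"twist": -0.002}
    - {"tx": -0.012,"ty": 0.003,"tz": 0.434,"twist": -0.002}
    - {"tx": -0.012,"ty": 0.003,"tz": 0.434,"twist": -0.002}
    - {"tx": -0.012,"ty": 0.003,"tz": 0.434,"twist": -0.002}

```text
t: 3.65
eef_pos: [0.5187, -0.2082, 0.011]
ee_rot: [-3.141, -0.0, -1.413]
force: [1.3, -0.1, 0.1]
width: 0.0875
gripper_force: 0.0
```

arm_command:
  commands:
    - {"tx": 0,"ty": 0,"tz": 0,"twist": 0}
    - {"tx": 0,"ty": 0,"tz": 0,"twist": 0}
    - {"tx": 0,"ty": 0,"tz": 0,"twist": 0}
    - {"tx": 0,"ty": 0,"tz": 0,"twist": 0}
    - {"tx": 0,"ty": 0,"tz": 0,"twist": 0}
    - {"tx": 0,"ty": 0,"tz": 0,"twist": 0}
    - {"tx": 0,"ty": 0,"tz": 0,"twist": 0}
    - {"tx": 0,"ty": 0,"tz": 0,"twist": 0}
  claw: 0.45

```text
t: 4.32
eef_pos: [0.5188, -0.2077, 0.0108]
ee_rot: [-3.141, -0.0, -1.413]
force: [-0.1, 0.2, 3.1]
width: 0.0514
gripper_force: 20.0
```

```bash
python3 plan.py
```

```text
t 4.32 [ 0.5188 -0.2077  0.0108] rpy [-3.141 -0.    -1.413] w 0.0514 F [-0.1  0.2  3.1] q [-0.03  0.4  -0.5   0.   -0.67  0.19]
```

arm_command:
  commands:
    - {"tx": 0,"ty": 0,"tz": -0.1,"twist": 0}
    - {"tx": 0,"ty": 0,"tz": -0.25,"twist": 0}
    - {"tx": 0,"ty": 0,"tz": -0.4,"twist": 0}
    - {"tx": -0.15,"ty": 0.02,"tz": -0.52,"twist": 0.03}
    - {"tx": -0.3,"ty": 0.05,"tz": -0.52,"twist": 0.06}
    - {"tx": -0.45,"ty": 0.07,"tz": -0.52,"twist": 0.1}
    - {"tx": -0.57,"ty": 0.09,"tz": -0.52,"twist": 0.129}
    - {"tx": -0.57,"ty": 0.09,"tz": -0.52,"twist": 0.129}

```text
t: 4.98
eef_pos: [0.4721, -0.0669, 0.1409]
ee_rot: [-3.142, 0.001, -1.826]
force: [-1.9, 0.7, -1.2]
width: 0.0518
gripper_force: 20.0
```

```bash
python3 - <<'E'
from h import *
ims={c:grab_frame(c) for c in("scene","top")}
mj={"scene":getmask("jig","scene",(290,338)),"top":getmask("jig","top",(218,258))}
for k in({"top":mj["top"]},mj): print(fit(jigparts,[.521,.135,1.32,1.74],k,[.004,.004,.06,.1]))
for q,z in(("jig_nest",.006),("jig_handle",.019),("jig_hinge",.014)):
    for c in("scene","top"): 
        r=spot_point(q,c)
        if r: print(q,c,r[0]["score"],at_z(c,r[0]["uv"],z).round(4))
# yaw from long straight edges
for c in mj:
    cn=max(cv2.findContours(mj[c],0,2)[0],key=cv2.contourArea)
    if c=="top": print("minrect",cv2.minAreaRect(cn))
E
python3 plan.py "0.5205 0.135 0.13 -1.8166"
```

```text
(array([0.52042693, 0.13388521, 1.33657626, 1.69555558]), np.float64(0.24030769230769233))
(array([0.52035011, 0.13494593, 1.33204051, 1.72366387]), np.float64(0.42334946218193337))
jig_nest scene 0.63 [0.5197 0.1331 0.006 ]
jig_nest top 0.73 [0.5151 0.1358 0.006 ]
jig_handle scene 0.58 [0.4928 0.0512 0.019 ]
jig_hinge scene 0.57 [0.5335 0.1832 0.014 ]
jig_hinge top 0.67 [0.5332 0.1715 0.014 ]
minrect ((218.52468872070312, 257.7070007324219), (90.96907806396484, 41.0667724609375), 15.819192886352539)
t 5.48 [ 0.4739 -0.0713  0.1403] rpy [ 3.141 -0.    -1.819] w 0.0517 F [ 0.2  0.1 -0.3] q [ 0.26  0.11 -0.53 -0.   -0.93 -0.51]
[-0.846  0.022  0.041] twist -0.001
```

arm_command:
  commands:
    - {"tx": -0.15,"ty": 0.0,"tz": 0,"twist": 0}
    - {"tx": -0.3,"ty": 0.01,"tz": 0,"twist": 0}
    - {"tx": -0.45,"ty": 0.01,"tz": 0,"twist": -0.001}
    - {"tx": -0.6,"ty": 0.02,"tz": 0,"twist": -0.001}
    - {"tx": -0.72,"ty": 0.02,"tz": 0.02,"twist": -0.002}
    - {"tx": -0.8,"ty": 0.023,"tz": 0.1,"twist": -0.002}
    - {"tx": -0.843,"ty": 0.023,"tz": 0.22,"twist": -0.002}
    - {"tx": -0.843,"ty": 0.023,"tz": 0.34,"twist": -0.002}

```text
t: 6.15
eef_pos: [0.5217, 0.1377, 0.0552]
ee_rot: [-3.139, 0.002, -1.81]
force: [0.3, 0.5, -1.4]
width: 0.0514
gripper_force: 20.0
```

```bash
python3 plan.py "0.520 0.1345 0.035 -1.8136" "0.520 0.1345 0.017 -1.8136"; python3 - <<'E'
from h import *
im=grab_frame("scene")
cv2.imwrite("pics/p1.png",cv2.resize(im[230:400,190:380,::-1],None,fx=3,fy=3,interpolation=2))
E
```

```text
t 6.15 [0.5217 0.1377 0.0552] rpy [-3.139e+00  2.000e-03 -1.810e+00] w 0.0514 F [ 0.3  0.5 -1.4] q [ 0.62  0.31 -0.5   0.   -0.75 -0.86]
[0.014 0.004 0.081] twist 0.001
[0.014 0.004 0.153] twist 0.001
```

View pics/p1.png

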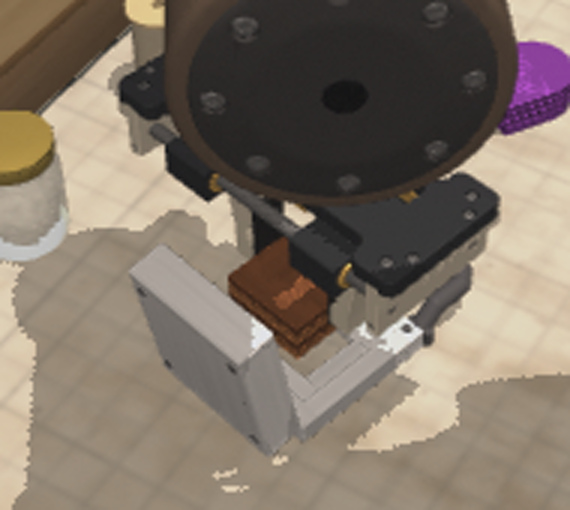

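The heel is held level above the nest (crop 285,310), straight end toward the lid. I lower it.

arm_command:
  commands:
    - {"tx": 0.014,"ty": 0.004,"tz": 0.04,"twist": 0.001}
    - {"tx": 0.014,"ty": 0.004,"tz": 0.08,"twist": 0.001}
    - {"tx": 0.014,"ty": 0.004,"tz": 0.1,"twist": 0.001}
    - {"tx": 0.014,"ty": 0.004,"tz": 0.12,"twist": 0.001}
    - {"tx": 0.014,"ty": 0.004,"tz": 0.13,"twist": 0.001}
    - {"tx": 0.014,"ty": 0.004,"tz": 0.142,"twist": 0.001}
    - {"tx": 0.014,"ty": 0.004,"tz": 0.148,"twist": 0.001}
    - {"tx": 0.014,"ty": 0.004,"tz": 0.148,"twist": 0.001}

```text
t: 6.87
eef_pos: [0.5182, 0.132, 0.0187]
ee_rot: [-3.141, 0.0, -1.815]
force: [-0.5, -0.6, 0.0]
width: 0.0516
gripper_force: 20.0
```

```bash
python3 plan.py "0.520 0.1345 0.017 -1.8136"
```

```text
t 6.87 [0.5182 0.132  0.0187] rpy [-3.141  0.    -1.815] w 0.0516 F [-0.5 -0.6  0. ] q [ 0.62  0.36 -0.54 -0.   -0.66 -0.86]
[-0.011 -0.004  0.007] twist -0.001
```

arm_command:
  commands:
    - {"tx": -0.005,"ty": -0.002,"tz": 0.003,"twist": 0}
    - {"tx": -0.008,"ty": -0.003,"tz": 0.006,"twist": 0}
    - {"tx": -0.008,"ty": -0.003,"tz": 0.006,"twist": 0}
    - {"tx": -0.008,"ty": -0.003,"tz": 0.006,"twist": 0}
    - {"tx": -0.008,"ty": -0.003,"tz": 0.006,"twist": 0}
    - {"tx": -0.008,"ty": -0.003,"tz": 0.006,"twist": 0}
    - {"tx": -0.008,"ty": -0.003,"tz": 0.006,"twist": 0}
    - {"tx": -0.008,"ty": -0.003,"tz": 0.006,"twist": 0}

```text
t: 7.53
eef_pos: [0.5194, 0.1338, 0.0171]
ee_rot: [-3.142, 0.0, -1.815]
force: [0.1, -0.2, -0.0]
width: 0.0517
gripper_force: 20.0
```

arm_command:
  commands:
    - {"tx": 0,"ty": 0,"tz": 0,"twist": 0}
    - {"tx": 0,"ty": 0,"tz": 0,"twist": 0}
    - {"tx": 0,"ty": 0,"tz": 0,"twist": 0}
    - {"tx": 0,"ty": 0,"tz": 0,"twist": 0}
    - {"tx": 0,"ty": 0,"tz": 0,"twist": 0}
    - {"tx": 0,"ty": 0,"tz": 0,"twist": 0}
    - {"tx": 0,"ty": 0,"tz": 0,"twist": 0}
    - {"tx": 0,"ty": 0,"tz": 0,"twist": 0}
  claw: 0.8

```text
t: 8.2
eef_pos: [0.5194, 0.1338, 0.0171]
ee_rot: [3.142, -0.0, -1.815]
force: [0.3, 0.1, -0.4]
width: 0.0699
gripper_force: 0.0
```

arm_command:
  commands:
    - {"tx": 0,"ty": 0,"tz": -0.05,"twist": 0}
    - {"tx": 0,"ty": 0,"tz": -0.15,"twist": 0}
    - {"tx": 0,"ty": 0,"tz": -0.3,"twist": 0}
    - {"tx": 0,"ty": 0,"tz": -0.45,"twist": 0}
    - {"tx": 0.1,"ty": 0,"tz": -0.6,"twist": 0}
    - {"tx": 0.25,"ty": 0,"tz": -0.7,"twist": 0}
    - {"tx": 0.4,"ty": 0,"tz": -0.7,"twist": 0}
    - {"tx": 0.55,"ty": 0,"tz": -0.7,"twist": 0}

```text
t: 8.87
eef_pos: [0.4866, -0.0004, 0.1945]
ee_rot: [-3.138, 0.003, -1.814]
force: [0.6, -0.4, -1.0]
width: 0.07
gripper_force: 0.0
```

```bash
python3 - <<'E'
from h import *
ims={c:grab_frame(c) for c in("scene","top")}
im=np.hstack([cv2.resize(ims["scene"][270:390,220:360],(400,343),interpolation=2),cv2.resize(ims["top"][210:310,160:277],(400,343),interpolation=2)])
cv2.imwrite("pics/n1.png",im[:,:,::-1])
mj={"scene":getmask("jig","scene",(290,338)),"top":getmask("jig","top",(218,258))}
print(fit(jigparts,[.521,.135,1.32,1.74],mj,[.004,.004,.06,.1]))
E
python3 plan.py
```

```text
(array([0.52103371, 0.13644759, 1.31583288, 1.73053859]), np.float64(0.9055292308926481))
t 9.07 [ 0.4859 -0.0006  0.1925] rpy [-3.141e+00  1.000e-03 -1.817e+00] w 0.0705 F [1.3 0.2 0.5] q [ 0.4   0.07 -0.44 -0.   -1.05 -0.65]
```

View pics/n1.png

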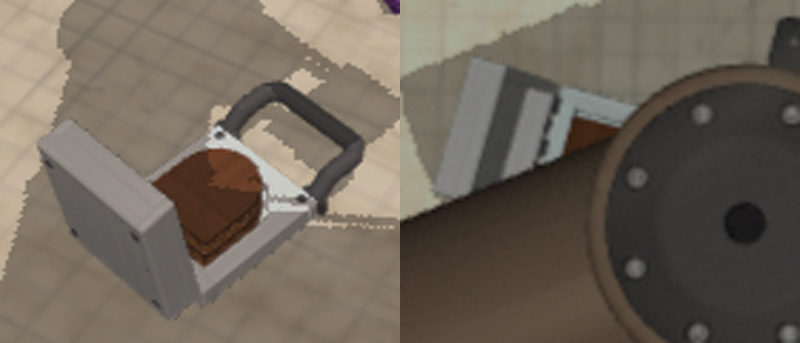

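The heel lies flat in the nest (scene crop 210,195) and the lid is still open. Next I go behind the lid with the fingers shut.

```bash
python3 plan.py "0.547 0.244 0.19 -1.8166" "0.547 0.244 0.085 -1.8166"
```

```text
t 9.07 [ 0.4859 -0.0006  0.1925] rpy [-3.141e+00  1.000e-03 -1.817e+00] w 0.0705 F [1.3 0.2 0.5] q [ 0.4   0.07 -0.44 -0.   -1.05 -0.65]
[-1.008  0.002  0.01 ] twist -0.0
[-1.008  0.002  0.43 ] twist -0.0
```

arm_command:
  commands:
    - {"tx": -1.0,"ty": 0.002,"tz": 0,"twist": 0}
    - {"tx": -1.0,"ty": 0.002,"tz": 0,"twist": 0}
    - {"tx": -1.0,"ty": 0.002,"tz": 0,"twist": 0}
    - {"tx": -1.0,"ty": 0.002,"tz": 0,"twist": 0}
    - {"tx": -1.0,"ty": 0.002,"tz": 0,"twist": 0}
    - {"tx": -1.0,"ty": 0.002,"tz": 0,"twist": 0}
    - {"tx": -1.0,"ty": 0.002,"tz": 0,"twist": 0}
    - {"tx": -1.0,"ty": 0.002,"tz": 0,"twist": 0}
  claw: 0

```text
t: 9.73
eef_pos: [0.5459, 0.2464, 0.1905]
ee_rot: [3.14, -0.002, -1.811]
force: [-0.1, -0.1, 0.6]
width: 0.0221
gripper_force: 0.0
```

arm_command:
  commands:
    - {"tx": 0,"ty": 0,"tz": 0.1,"twist": 0}
    - {"tx": 0,"ty": 0,"tz": 0.2,"twist": 0}
    - {"tx": 0,"ty": 0,"tz": 0.3,"twist": 0}
    - {"tx": 0,"ty": 0,"tz": 0.4,"twist": 0}
    - {"tx": 0,"ty": 0,"tz": 0.43,"twist": 0}
    - {"tx": 0,"ty": 0,"tz": 0.43,"twist": 0}
    - {"tx": 0,"ty": 0,"tz": 0.43,"twist": 0}
    - {"tx": 0,"ty": 0,"tz": 0.43,"twist": 0}

```text
t: 10.4
eef_pos: [0.547, 0.2436, 0.0862]
ee_rot: [-3.14, 0.002, -1.815]
force: [0.8, -0.0, 0.1]
width: 0.0005
gripper_force: 0.0
```

```bash
cat > jf.py <<'E'
from station import get_state
import numpy as np
c=np.array([.5205,.135]);u=np.array([np.cos(1.325),np.sin(1.325)]);s=get_state();d=np.array(s["eef_pos"][:2])-c
print("t",round(s["t"],2),"jig x,y mm",round(1000*d@u,1),round(1000*(u[0]*d[1]-u[1]*d[0]),1),"z",round(1000*s["eef_pos"][2],1),"F along x",round(float(np.dot(s["force"][:2],u)),1),"Fz",round(s["force"][2],1),"w",round(s["width"],3))
print("shares: x=+1mm is tx -0.004")
from math import cos,sin
for th in(1.7,1.4,1.1,.9,.7,.5,.35,.2,.1,0):
    l,h=75,24; print(th, round(46-l*cos(th)+h*sin(th)+9.5,1), round(14+l*sin(th)+h*cos(th),1))
E
python3 jf.py
```

```text
t 10.4 jig x,y mm 111.8 0.7 z 86.2 F along x 0.2 Fz 0.1 w 0.001
shares: x=+1mm is tx -0.004
1.7 89.0 85.3
1.4 66.4 92.0
1.1 42.9 91.7
0.9 27.7 87.7
0.7 13.6 80.7
0.5 1.2 71.0
0.35 -6.7 62.3
0.2 -13.2 52.4
0.1 -16.7 45.4
0 -19.5 38.0
```

arm_command:
  commands:
    - {"tx": 0.04,"ty": 0,"tz": 0,"twist": 0}
    - {"tx": 0.08,"ty": 0,"tz": 0,"twist": 0}
    - {"tx": 0.11,"ty": 0,"tz": -0.01,"twist": 0}
    - {"tx": 0.14,"ty": 0,"tz": -0.02,"twist": 0}
    - {"tx": 0.17,"ty": 0,"tz": -0.024,"twist": 0}
    - {"tx": 0.2,"ty": 0,"tz": -0.024,"twist": 0}
    - {"tx": 0.23,"ty": 0,"tz": -0.024,"twist": 0}
    - {"tx": 0.26,"ty": 0,"tz": -0.024,"twist": 0}

```text
t: 11.07
eef_pos: [0.5304, 0.1793, 0.0908]
ee_rot: [-3.141, 0.0, -1.815]
force: [1.5, 1.0, 0.1]
width: 0.0004
gripper_force: 1.0
```

```bash
python3 jf.py|head -1; python3 - <<'E'
from h import *
im=grab_frame("scene")
cv2.imwrite("pics/l1.png",cv2.resize(im[230:400,190:380,::-1],None,fx=3,fy=3,interpolation=2))
E
```

```text
t 11.07 jig x,y mm 45.4 1.2 z 90.8 F along x 1.3 Fz 0.1 w 0.0
```

View pics/l1.png

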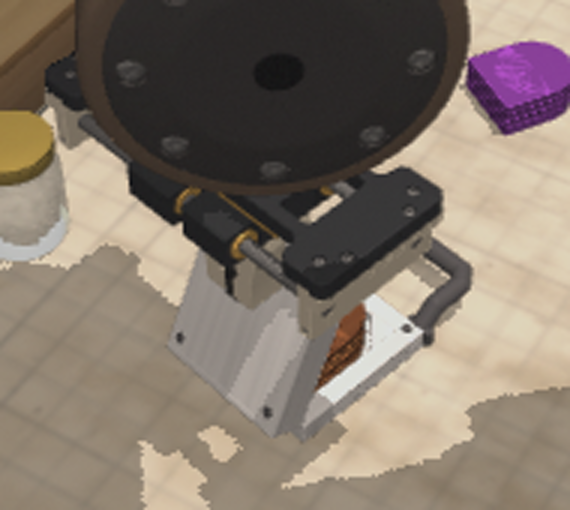

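The lid is tilting over (crop 270,350) and the jig stands where it was. I continue along the arc.

arm_command:
  commands:
    - {"tx": 0.035,"ty": 0,"tz": 0.004,"twist": 0}
    - {"tx": 0.07,"ty": 0,"tz": 0.012,"twist": 0}
    - {"tx": 0.1,"ty": 0,"tz": 0.025,"twist": 0}
    - {"tx": 0.127,"ty": 0,"tz": 0.04,"twist": 0}
    - {"tx": 0.155,"ty": 0,"tz": 0.06,"twist": 0}
    - {"tx": 0.177,"ty": 0,"tz": 0.08,"twist": 0}
    - {"tx": 0.193,"ty": 0,"tz": 0.097,"twist": 0}
    - {"tx": 0.208,"ty": 0,"tz": 0.114,"twist": 0}

```text
t: 11.78
eef_pos: [0.5174, 0.1288, 0.0614]
ee_rot: [3.141, -0.001, -1.815]
force: [-1.0, 1.5, 0.8]
width: 0.0007
gripper_force: 0.7
```

```bash
python3 jf.py|head -1
```

```text
t 11.78 jig x,y mm -6.8 1.5 z 61.4 F along x 1.2 Fz 0.8 w 0.001
```

arm_command:
  commands:
    - {"tx": 0.014,"ty": 0,"tz": 0.02,"twist": 0}
    - {"tx": 0.027,"ty": 0,"tz": 0.04,"twist": 0}
    - {"tx": 0.04,"ty": 0,"tz": 0.06,"twist": 0}
    - {"tx": 0.05,"ty": 0,"tz": 0.075,"twist": 0}
    - {"tx": 0.055,"ty": 0,"tz": 0.088,"twist": 0}
    - {"tx": 0.06,"ty": 0,"tz": 0.096,"twist": 0}
    - {"tx": 0.06,"ty": 0,"tz": 0.096,"twist": 0}
    - {"tx": 0.06,"ty": 0,"tz": 0.096,"twist": 0}

```text
t: 12.45
eef_pos: [0.5143, 0.1152, 0.0383]
ee_rot: [-3.141, 0.0, -1.815]
force: [-2.2, 1.5, 3.9]
width: 0.0005
gripper_force: 1.9
```

```bash
python3 jf.py|head -1
```

```text
t 12.45 jig x,y mm -20.7 1.2 z 38.3 F along x 0.9 Fz 3.9 w 0.0
```

Nearly shut. I press a little further and hold.

arm_command:
  commands:
    - {"tx": 0.02,"ty": 0,"tz": 0.003,"twist": 0}
    - {"tx": 0.04,"ty": 0,"tz": 0.005,"twist": 0}
    - {"tx": 0.04,"ty": 0,"tz": 0.008,"twist": 0}
    - {"tx": 0.04,"ty": 0,"tz": 0.008,"twist": 0}
    - {"tx": 0.04,"ty": 0,"tz": 0.008,"twist": 0}
    - {"tx": 0.04,"ty": 0,"tz": 0.008,"twist": 0}
    - {"tx": 0.04,"ty": 0,"tz": 0.008,"twist": 0}
    - {"tx": 0.04,"ty": 0,"tz": 0.008,"twist": 0}

```text
t: 13.12
eef_pos: [0.5142, 0.1068, 0.0381]
ee_rot: [-3.137, 0.004, -1.814]
force: [-0.9, 2.7, 14.8]
width: 0.0004
gripper_force: 7.2
```

```bash
python3 jf.py|head -1
```

```text
t 13.12 jig x,y mm -28.9 -0.8 z 38.1 F along x 2.4 Fz 14.8 w 0.0
```

arm_command:
  commands:
    - {"tx": 0,"ty": 0,"tz": -0.15,"twist": 0}
    - {"tx": 0,"ty": 0,"tz": -0.3,"twist": 0}
    - {"tx": 0.1,"ty": 0,"tz": -0.45,"twist": 0}
    - {"tx": 0.25,"ty": 0,"tz": -0.55,"twist": 0}
    - {"tx": 0.4,"ty": 0,"tz": -0.55,"twist": 0}
    - {"tx": 0.55,"ty": 0,"tz": -0.55,"twist": -0.02}
    - {"tx": 0.7,"ty": 0,"tz": -0.55,"twist": -0.05}
    - {"tx": 0.75,"ty": 0,"tz": -0.55,"twist": -0.09}
  claw: 0.35

```text
t: 13.78
eef_pos: [0.4643, -0.0799, 0.1737]
ee_rot: [3.141, -0.0, -1.531]
force: [0.2, 1.0, -0.3]
width: 0.0304
gripper_force: 0.0
```

```bash
python3 - <<'E'
from h import *
ims={c:grab_frame(c) for c in("scene","top")}
mj={"scene":getmask("jig","scene",(290,338)),"top":getmask("jig","top",(225,258))}
f=lambda p:jigparts(p)
r=fit(f,[.5205,.135,1.325,.05],mj,[.004,.004,.06,.05]);print(r, {c:fit(f,r[0],{c:mj[c]},[.004,.004,.06,.05]) for c in mj})
p=r[0];u=np.array([np.cos(p[2]),np.sin(p[2])]);print("handle",p[:2]-.088*u)
for c in mj:
    for q in spot_point("jig_handle",c)[:1]: print(c,at_z(c,q["uv"],.019))
P={}
out=[]
for c,(x,y) in(("scene",(295,330)),("top",(225,258))):
    z=lambda q,i:cv2.resize(q[y-45:y+45,x-60:x+60],(400,300),interpolation=i)
    k=z(ims[c][:,:,::-1].copy(),2);cv2.drawContours(k,cv2.findContours(z(render(c,f(p)),0),0,2)[0],-1,(0,0,255),1);out.append(k)
cv2.imwrite("pics/c1.png",np.hstack(out))
E
python3 plan.py
```

```text
(array([ 0.52169638,  0.13386506,  1.31485544, -0.10709405]), np.float64(0.2943542028071282)) {'scene': (array([ 0.52191359,  0.1342624 ,  1.30886304, -0.07838336]), np.float64(0.08229851473094718)), 'top': (array([ 0.51973539,  0.13213998,  1.3482543 , -0.0995544 ]), np.float64(0.19717024189867638))}
handle [0.49941867 0.04873161]
scene [0.49556539 0.04724377 0.019     ]
top [0.49540747 0.04853626 0.019     ]
t 14.08 [ 0.4666 -0.0761  0.1735] rpy [ 3.141 -0.    -1.535] w 0.0306 F [-0.4  0.7 -0.7] q [ 0.26  0.07 -0.5  -0.   -1.01 -0.22]
```

View pics/c1.png

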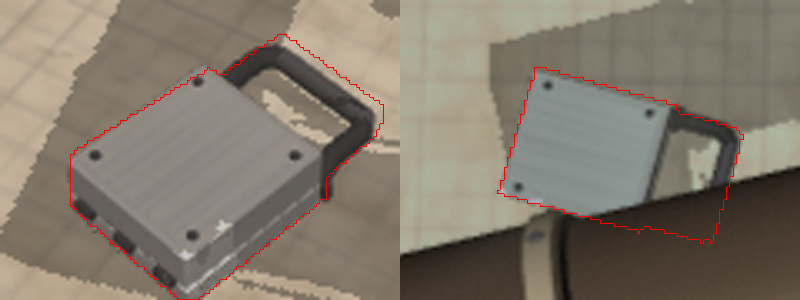

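The lid is shut (both fits at about 0 rad). The handle bar is near (0.498, 0.048). I turn the tool and go over the bar.

```bash
python3 plan.py "0.498 0.048 0.1 -0.251"
```

```text
t 14.08 [ 0.4666 -0.0761  0.1735] rpy [ 3.141 -0.    -1.535] w 0.0306 F [-0.4  0.7 -0.7] q [ 0.26  0.07 -0.5  -0.   -1.01 -0.22]
[-0.492 -0.143  0.294] twist -0.409
```

arm_command:
  commands:
    - {"tx": -0.1,"ty": -0.03,"tz": 0,"twist": -0.25}
    - {"tx": -0.2,"ty": -0.06,"tz": 0,"twist": -0.25}
    - {"tx": -0.3,"ty": -0.09,"tz": 0.05,"twist": -0.25}
    - {"tx": -0.4,"ty": -0.12,"tz": 0.1,"twist": -0.28}
    - {"tx": -0.492,"ty": -0.143,"tz": 0.15,"twist": -0.3}
    - {"tx": -0.492,"ty": -0.143,"tz": 0.2,"twist": -0.3}
    - {"tx": -0.492,"ty": -0.143,"tz": 0.2,"twist": -0.3}
    - {"tx": -0.492,"ty": -0.143,"tz": 0.2,"twist": -0.3}

```text
t: 14.75
eef_pos: [0.497, 0.0492, 0.1223]
ee_rot: [3.139, 0.001, -0.583]
force: [1.1, 0.0, 0.0]
width: 0.0305
gripper_force: 0.0
```

```bash
python3 plan.py "0.498 0.048 0.06 -0.251"
```

```text
t 14.75 [0.497  0.0492 0.1223] rpy [ 3.139e+00  1.000e-03 -5.830e-01] w 0.0305 F [1.1 0.  0. ] q [ 0.49  0.17 -0.51 -0.   -0.89  0.5 ]
[0.006 0.001 0.249] twist -0.106
```

arm_command:
  commands:
    - {"tx": 0.006,"ty": 0.001,"tz": 0,"twist": -0.106}
    - {"tx": 0.006,"ty": 0.001,"tz": 0,"twist": -0.106}
    - {"tx": 0.006,"ty": 0.001,"tz": 0.05,"twist": -0.106}
    - {"tx": 0.006,"ty": 0.001,"tz": 0.1,"twist": -0.106}
    - {"tx": 0.006,"ty": 0.001,"tz": 0.2,"twist": -0.106}
    - {"tx": 0.006,"ty": 0.001,"tz": 0.249,"twist": -0.106}
    - {"tx": 0.006,"ty": 0.001,"tz": 0.249,"twist": -0.106}
    - {"tx": 0.006,"ty": 0.001,"tz": 0.249,"twist": -0.106}

```text
t: 15.42
eef_pos: [0.4984, 0.0472, 0.0608]
ee_rot: [3.14, 0.001, -0.257]
force: [0.7, -0.1, 1.1]
width: 0.0306
gripper_force: 0.0
```

```bash
python3 plan.py "0.498 0.048 0.004 -0.251";  python3 - <<'E'
from h import *
im=grab_frame("scene")
cv2.imwrite("pics/h1.png",cv2.resize(im[230:400,220:410,::-1],None,fx=3,fy=3,interpolation=2))
E
```

```text
t 15.42 [0.4984 0.0472 0.0608] rpy [ 3.14e+00  1.00e-03 -2.57e-01] w 0.0306 F [ 0.7 -0.1  1.1] q [ 0.49  0.25 -0.58  0.   -0.74  0.83]
[-0.002 -0.003  0.227] twist -0.002
```

View pics/h1.png

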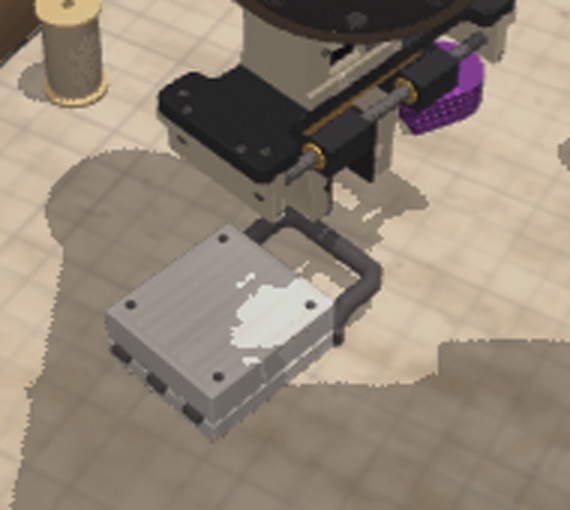

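The fingers straddle the bar's middle (crop 330,235), and I descend carefully.

arm_command:
  commands:
    - {"tx": -0.002,"ty": -0.003,"tz": 0.04,"twist": -0.002}
    - {"tx": -0.002,"ty": -0.003,"tz": 0.08,"twist": -0.002}
    - {"tx": -0.002,"ty": -0.003,"tz": 0.11,"twist": -0.002}
    - {"tx": -0.002,"ty": -0.003,"tz": 0.14,"twist": -0.002}
    - {"tx": -0.002,"ty": -0.003,"tz": 0.17,"twist": -0.002}
    - {"tx": -0.002,"ty": -0.003,"tz": 0.2,"twist": -0.002}
    - {"tx": -0.002,"ty": -0.003,"tz": 0.225,"twist": -0.002}
    - {"tx": -0.002,"ty": -0.003,"tz": 0.225,"twist": -0.002}

```text
t: 16.13
eef_pos: [0.4976, 0.0471, 0.0038]
ee_rot: [3.14, 0.002, -0.252]
force: [-0.3, -0.3, 0.0]
width: 0.0305
gripper_force: 0.0
```

```bash
python3 plan.py
```

```text
t 16.13 [0.4976 0.0471 0.0038] rpy [ 3.14e+00  2.00e-03 -2.52e-01] w 0.0305 F [-0.3 -0.3  0. ] q [ 0.49  0.34 -0.63 -0.   -0.6   0.83]
```

arm_command:
  commands:
    - {"tx": 0,"ty": 0,"tz": 0,"twist": 0}
    - {"tx": 0,"ty": 0,"tz": 0,"twist": 0}
    - {"tx": 0,"ty": 0,"tz": 0,"twist": 0}
    - {"tx": 0,"ty": 0,"tz": 0,"twist": 0}
    - {"tx": 0,"ty": 0,"tz": 0,"twist": 0}
    - {"tx": 0,"ty": 0,"tz": 0,"twist": 0}
    - {"tx": 0,"ty": 0,"tz": 0,"twist": 0}
    - {"tx": 0,"ty": 0,"tz": 0,"twist": 0}
  claw: 0
  grip_force: 20

```text
t: 16.8
eef_pos: [0.4991, 0.048, 0.0054]
ee_rot: [-3.14, -0.001, -0.251]
force: [2.0, 4.1, 0.2]
width: 0.0116
gripper_force: 20.0
```

```bash
python3 plan.py
```

```text
t 16.8 [0.4991 0.048  0.0054] rpy [-3.14e+00 -1.00e-03 -2.51e-01] w 0.0116 F [2.  4.1 0.2] q [ 0.49  0.34 -0.63  0.   -0.6   0.83]
```

The bar is held (11.6 mm wide). I start the arc, keeping the hinge edge on the bench.

arm_command:
  commands:
    - {"tx": 0,"ty": -0.011,"tz": -0.056,"twist": 0}
    - {"tx": 0,"ty": -0.028,"tz": -0.11,"twist": 0}
    - {"tx": 0,"ty": -0.05,"tz": -0.162,"twist": 0}
    - {"tx": 0,"ty": -0.078,"tz": -0.212,"twist": 0}
    - {"tx": 0,"ty": -0.11,"tz": -0.258,"twist": 0}
    - {"tx": 0,"ty": -0.147,"tz": -0.301,"twist": 0}
    - {"tx": 0,"ty": -0.189,"tz": -0.339,"twist": 0}
    - {"tx": 0,"ty": -0.211,"tz": -0.357,"twist": 0}

```text
t: 17.47
eef_pos: [0.5101, 0.0969, 0.0951]
ee_rot: [3.138, 0.002, -0.251]
force: [-1.7, -9.7, 6.0]
width: 0.0116
gripper_force: 20.0
```

```bash
python3 plan.py;  python3 - <<'E'
from h import *
im=grab_frame("scene")
cv2.imwrite("pics/f1.png",cv2.resize(im[230:400,190:380,::-1],None,fx=3,fy=3,interpolation=2))
E
```

```text
t 17.47 [0.5101 0.0969 0.0951] rpy [ 3.138e+00  2.000e-03 -2.510e-01] w 0.0116 F [-1.7 -9.7  6. ] q [ 0.57  0.23 -0.5   0.   -0.84  0.75]
```

View pics/f1.png

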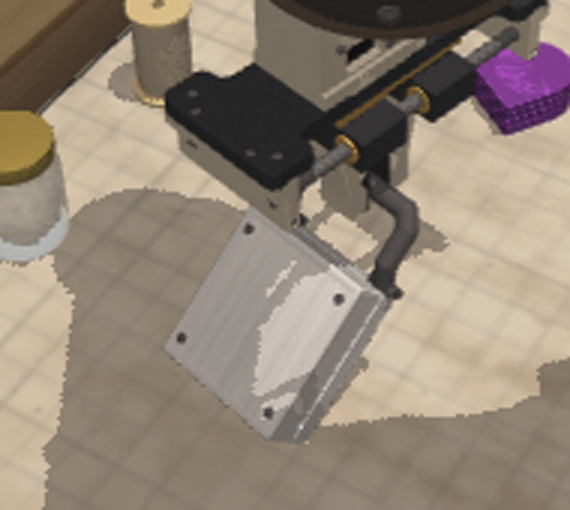

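The jig is pivoting about its hinge edge at roughly 45°, still shut (crop 270,330). The wrist shows about 11 N of compression along the jig, so I ease the path outward by about 3 mm.

arm_command:
  commands:
    - {"tx": 0,"ty": -0.039,"tz": -0.051,"twist": 0}
    - {"tx": 0,"ty": -0.088,"tz": -0.09,"twist": 0}
    - {"tx": 0,"ty": -0.14,"tz": -0.112,"twist": 0}
    - {"tx": 0,"ty": -0.195,"tz": -0.128,"twist": 0}
    - {"tx": 0,"ty": -0.25,"tz": -0.138,"twist": 0}
    - {"tx": 0,"ty": -0.307,"tz": -0.143,"twist": 0}
    - {"tx": 0,"ty": -0.33,"tz": -0.143,"twist": 0}
    - {"tx": 0,"ty": -0.33,"tz": -0.143,"twist": 0}

```text
t: 18.18
eef_pos: [0.5323, 0.1802, 0.1298]
ee_rot: [-3.141, -0.0, -0.25]
force: [-2.5, 0.6, 2.7]
width: 0.0112
gripper_force: 20.0
```

```bash
cat > ja.py <<'E'
from h import *
# fit jig as rigid shut body: x,y of bar known from tool; estimate tilt alpha from scene mask
grab_frame("scene")
rs=regions_of("jig","scene");s=get_state();p=np.array(s["eef_pos"]);yaw=1.32
bar=p+[0,0,.0145]
M=rs[0]["region"].astype(np.uint8);print("score",round(rs[0]["score"],2),"area",M.sum())
def parts(al,lid=0):
    c,sn=np.cos(al),np.sin(al);out=[]
    for q in jigparts([0,0,0,lid])[:2]+jigparts([0,0,0,0])[2:]:
        q=q-[-.088,0,.019]; q=np.c_[q[:,0]*c+q[:,2]*sn,q[:,1],-q[:,0]*sn+q[:,2]*c]
        out.append(q@R(yaw).T+bar)
    return out
res=[]
for al in np.deg2rad(np.arange(0,184,4)):
    m=render("scene",parts(al)[:2]); res.append(((m&M).sum()/(m|M).sum(),round(np.rad2deg(al))))
print(sorted(res)[::-1][:5])
E
python3 plan.py; python3 ja.py
```

```text
t 18.18 [0.5323 0.1802 0.1298] rpy [-3.141 -0.    -0.25 ] w 0.0112 F [-2.5  0.6  2.7] q [ 0.67  0.26 -0.37 -0.   -0.94  0.65]
score 0.69 area 3322
[(np.float64(0.8290113452188006), 84), (np.float64(0.7806382408152319), 88), (np.float64(0.7248572138068041), 80), (np.float64(0.6701908200103146), 92), (np.float64(0.6310456011054814), 76)]
```

The tilt fit gives 84°. The bench contact sits about 8 mm beyond the edge (the hinge knuckles), so I recomputed the arc and continue over the top.

arm_command:
  commands:
    - {"tx": 0,"ty": -0.04,"tz": -0.001,"twist": 0}
    - {"tx": 0,"ty": -0.08,"tz": 0,"twist": 0}
    - {"tx": 0,"ty": -0.119,"tz": 0.004,"twist": 0}
    - {"tx": 0,"ty": -0.158,"tz": 0.011,"twist": 0}
    - {"tx": 0,"ty": -0.196,"tz": 0.02,"twist": 0}
    - {"tx": 0,"ty": -0.234,"tz": 0.033,"twist": 0}
    - {"tx": 0,"ty": -0.234,"tz": 0.033,"twist": 0}
    - {"tx": 0,"ty": -0.234,"tz": 0.033,"twist": 0}

```text
t: 18.95
eef_pos: [0.5496, 0.239, 0.1252]
ee_rot: [-3.135, -0.006, -0.249]
force: [-4.5, 4.0, 15.3]
width: 0.0113
gripper_force: 20.0
```

```bash
python3 plan.py; python3 ja.py
```

```text
t 18.95 [0.5496 0.239  0.1252] rpy [-3.135 -0.006 -0.249] w 0.0113 F [-4.5  4.  15.3] q [ 0.74  0.31 -0.3   0.   -0.95  0.58]
score 0.92 area 1955
[(np.float64(0.7234863092942537), 108), (np.float64(0.6386347642505278), 104), (np.float64(0.5449620801733478), 112), (np.float64(0.5241553520682033), 100), (np.float64(0.4153066966797974), 96)]
```

arm_command:
  commands:
    - {"tx": 0,"ty": -0.037,"tz": -0.005,"twist": 0}
    - {"tx": 0,"ty": -0.073,"tz": 0.005,"twist": 0}
    - {"tx": 0,"ty": -0.109,"tz": 0.018,"twist": 0}
    - {"tx": 0,"ty": -0.152,"tz": 0.037,"twist": 0}
    - {"tx": 0,"ty": -0.193,"tz": 0.061,"twist": 0}
    - {"tx": 0,"ty": -0.232,"tz": 0.089,"twist": 0}
    - {"tx": 0,"ty": -0.268,"tz": 0.121,"twist": 0}
    - {"tx": 0,"ty": -0.268,"tz": 0.121,"twist": 0}

```text
t: 19.72
eef_pos: [0.5643, 0.3032, 0.0898]
ee_rot: [-3.14, -0.001, -0.25]
force: [1.0, 4.7, 3.6]
width: 0.0115
gripper_force: 20.0
```

```bash
python3 plan.py; python3 ja.py
```

```text
t 19.72 [0.5643 0.3032 0.0898] rpy [-3.14e+00 -1.00e-03 -2.50e-01] w 0.0115 F [1.  4.7 3.6] q [ 0.8   0.41 -0.24 -0.   -0.92  0.52]
score 0.75 area 2323
[(np.float64(0.5746581077309517), 136), (np.float64(0.5224940805051302), 140), (np.float64(0.5164137931034483), 132), (np.float64(0.45662847790507366), 128), (np.float64(0.43526839931989314), 144)]
```

arm_command:
  commands:
    - {"tx": 0,"ty": -0.034,"tz": 0.033,"twist": 0}
    - {"tx": 0,"ty": -0.064,"tz": 0.069,"twist": 0}
    - {"tx": 0,"ty": -0.092,"tz": 0.107,"twist": 0}
    - {"tx": 0,"ty": -0.116,"tz": 0.148,"twist": 0}
    - {"tx": 0,"ty": -0.136,"tz": 0.191,"twist": 0}
    - {"tx": 0,"ty": -0.153,"tz": 0.235,"twist": 0}
    - {"tx": 0,"ty": -0.16,"tz": 0.26,"twist": 0}
    - {"tx": 0,"ty": -0.16,"tz": 0.26,"twist": 0}

```text
t: 20.48
eef_pos: [0.5722, 0.3394, 0.023]
ee_rot: [3.139, 0.002, -0.251]
force: [1.3, 4.2, -1.4]
width: 0.0115
gripper_force: 20.0
```

```bash
python3 plan.py; python3 ja.py
```

```text
t 20.48 [0.5722 0.3394 0.023 ] rpy [ 3.139e+00  2.000e-03 -2.510e-01] w 0.0115 F [ 1.3  4.2 -1.4] q [ 0.83  0.52 -0.23 -0.   -0.82  0.49]
score 0.96 area 1828
[(np.float64(0.4280275993338092), 168), (np.float64(0.4253034547152194), 172), (np.float64(0.397887323943662), 164), (np.float64(0.3870094722598105), 176), (np.float64(0.3629182156133829), 160)]
```

arm_command:
  commands:
    - {"tx": 0,"ty": -0.003,"tz": 0.012,"twist": 0}
    - {"tx": 0,"ty": -0.006,"tz": 0.024,"twist": 0}
    - {"tx": 0,"ty": -0.008,"tz": 0.036,"twist": 0}
    - {"tx": 0,"ty": -0.009,"tz": 0.046,"twist": 0}
    - {"tx": 0,"ty": -0.01,"tz": 0.054,"twist": 0}
    - {"tx": 0,"ty": -0.01,"tz": 0.06,"twist": 0}
    - {"tx": 0,"ty": -0.01,"tz": 0.064,"twist": 0}
    - {"tx": 0,"ty": -0.01,"tz": 0.064,"twist": 0}

```text
t: 21.25
eef_pos: [0.5739, 0.3413, 0.0105]
ee_rot: [-3.141, -0.0, -0.251]
force: [1.9, 5.0, -0.9]
width: 0.0112
gripper_force: 20.0
```

```bash
python3 plan.py
```

```text
t 21.25 [0.5739 0.3413 0.0105] rpy [-3.141 -0.    -0.251] w 0.0112 F [ 1.9  5.  -0.9] q [ 0.83  0.54 -0.24  0.   -0.79  0.49]
```

arm_command:
  commands:
    - {"tx": 0,"ty": -0.003,"tz": 0.005,"twist": 0}
    - {"tx": 0,"ty": -0.006,"tz": 0.01,"twist": 0}
    - {"tx": 0,"ty": -0.008,"tz": 0.014,"twist": 0}
    - {"tx": 0,"ty": -0.01,"tz": 0.018,"twist": 0}
    - {"tx": 0,"ty": -0.01,"tz": 0.021,"twist": 0}
    - {"tx": 0,"ty": -0.01,"tz": 0.024,"twist": 0}
    - {"tx": 0,"ty": -0.01,"tz": 0.024,"twist": 0}
    - {"tx": 0,"ty": -0.01,"tz": 0.024,"twist": 0}

```text
t: 21.92
eef_pos: [0.5738, 0.3424, 0.0052]
ee_rot: [3.14, 0.001, -0.251]
force: [-2.4, -3.9, 6.7]
width: 0.011
gripper_force: 20.0
```

```bash
python3 plan.py
```

```text
t 21.92 [0.5738 0.3424 0.0052] rpy [ 3.14e+00  1.00e-03 -2.51e-01] w 0.011 F [-2.4 -3.9  6.7] q [ 0.83  0.55 -0.24  0.   -0.78  0.49]
```

The jig is flat (the contact force flipped at the same bar height as at the start). I release and rise.

arm_command:
  commands:
    - {"tx": 0,"ty": 0,"tz": 0,"twist": 0}
    - {"tx": 0,"ty": 0,"tz": 0,"twist": 0}
    - {"tx": 0,"ty": 0,"tz": 0,"twist": 0}
    - {"tx": 0,"ty": 0,"tz": 0,"twist": 0}
    - {"tx": 0,"ty": 0,"tz": 0,"twist": 0}
    - {"tx": 0,"ty": 0,"tz": 0,"twist": 0}
    - {"tx": 0,"ty": 0,"tz": 0,"twist": 0}
    - {"tx": 0,"ty": 0,"tz": 0,"twist": 0}
  claw: 0.32

```text
t: 22.58
eef_pos: [0.5743, 0.3436, 0.0045]
ee_rot: [3.142, 0.0, -0.251]
force: [-0.5, -0.8, -0.9]
width: 0.0282
gripper_force: 0.0
```

arm_command:
  commands:
    - {"tx": 0,"ty": 0,"tz": -0.03,"twist": 0}
    - {"tx": 0,"ty": 0,"tz": -0.07,"twist": 0}
    - {"tx": 0,"ty": 0,"tz": -0.12,"twist": 0}
    - {"tx": 0,"ty": 0,"tz": -0.2,"twist": 0}
    - {"tx": 0,"ty": 0,"tz": -0.35,"twist": 0}
    - {"tx": 0,"ty": 0,"tz": -0.5,"twist": 0}
    - {"tx": 0,"ty": 0,"tz": -0.65,"twist": 0}
    - {"tx": 0,"ty": 0,"tz": -0.75,"twist": 0}

```text
t: 23.25
eef_pos: [0.5755, 0.3442, 0.1984]
ee_rot: [-3.137, -0.004, -0.251]
force: [0.0, 0.3, 1.2]
width: 0.0284
gripper_force: 0.0
```

```bash
cat > fin.py <<'E'
from h import *
ims={c:grab_frame(c) for c in("scene","top")}
def fl(p):  # upside-down jig, lid angle p[3], pitch p[4]
    out=[]
    for q in jigparts([0,0,0,p[3]]):
        q=np.c_[-q[:,0],q[:,1],.038-q[:,2]]
        c,s=np.cos(p[4]),np.sin(p[4]);q=np.c_[q[:,0]*c+q[:,2]*s,q[:,1],-q[:,0]*s+q[:,2]*c]
        out.append(q@R(p[2]).T+[p[0],p[1],0])
    return out
M={}
for c in ims:
    rs=regions_of("jig",c); 
    if rs: 
        M[c]=rs[0]["region"].astype(np.uint8);print(c,round(rs[0]["score"],2),rs[0]["rect"],proj(c,[.553,.255,.02]).round())
for k in(M,)+tuple({c:M[c]} for c in M): print(list(k),[np.round(v,3) for v in fit(fl,[.553,.257,1.32,.02,.02],k,[.006,.006,.06,.1,.05])])
r=spot_point("heel","scene");print([(round(a["score"],2),a["uv"]) for a in r])
for q in("spool","jar","bottle"):
    for c in ims:
        r=spot_point(q,c)
        if r: print(q,c,at_z(c,r[0]["uv"],0).round(3))
E
python3 fin.py; python3 plan.py
```

```text
scene 0.85 [169.0, 345.3, 274.6, 441.2] [234. 383.]
top 0.74 [122.1, 217.1, 193.0, 269.1] [165. 242.]
['scene', 'top'] [array([ 0.55 ,  0.256,  1.326, -0.032,  0.02 ]), np.float64(0.38)]
['scene'] [array([ 0.551,  0.257,  1.304, -0.09 ,  0.072]), np.float64(0.149)]
['top'] [array([ 0.548,  0.252,  1.303, -0.068,  0.195]), np.float64(0.204)]
[(0.67, [365.0, 264.7]), (0.66, [235.3, 379.2])]
spool scene [0.713 0.002 0.   ]
spool top [0.714 0.    0.   ]
jar scene [0.711 0.147 0.   ]
jar top [0.715 0.144 0.   ]
bottle scene [ 0.394 -0.11   0.   ]
bottle top [ 0.4   -0.116  0.   ]
t 23.8 [0.5741 0.3433 0.1912] rpy [ 3.14e+00  1.00e-03 -2.51e-01] w 0.0282 F [-1.3 -0.2 -0.1] q [ 0.83  0.37 -0.05  0.   -1.15  0.49]
```

The jig is over and at rest, and the bystanders have not moved. As a check I lightly touch the handle-side edge of the upturned base with shut fingers to confirm a height of 38 mm.

```bash
python3 plan.py "0.559 0.291 0.055" "0.559 0.291 0.037"
```

```text
t 23.8 [0.5741 0.3433 0.1912] rpy [ 3.14e+00  1.00e-03 -2.51e-01] w 0.0282 F [-1.3 -0.2 -0.1] q [ 0.83  0.37 -0.05  0.   -1.15  0.49]
[-0.006  0.217  0.545] twist 0
[-0.006  0.217  0.617] twist 0
```

arm_command:
  commands:
    - {"tx": -0.006,"ty": 0.1,"tz": 0,"twist": 0}
    - {"tx": -0.006,"ty": 0.217,"tz": 0.05,"twist": 0}
    - {"tx": -0.006,"ty": 0.217,"tz": 0.15,"twist": 0}
    - {"tx": -0.006,"ty": 0.217,"tz": 0.28,"twist": 0}
    - {"tx": -0.006,"ty": 0.217,"tz": 0.4,"twist": 0}
    - {"tx": -0.006,"ty": 0.217,"tz": 0.48,"twist": 0}
    - {"tx": -0.006,"ty": 0.217,"tz": 0.53,"twist": 0}
    - {"tx": -0.006,"ty": 0.217,"tz": 0.53,"twist": 0}
  claw: 0

```text
t: 24.47
eef_pos: [0.5576, 0.2898, 0.0557]
ee_rot: [3.136, 0.004, -0.252]
force: [-0.7, -0.7, -0.7]
width: 0.0002
gripper_force: 0.0
```

arm_command:
  commands:
    - {"tx": 0,"ty": 0,"tz": 0.02,"twist": 0}
    - {"tx": 0,"ty": 0,"tz": 0.04,"twist": 0}
    - {"tx": 0,"ty": 0,"tz": 0.055,"twist": 0}
    - {"tx": 0,"ty": 0,"tz": 0.068,"twist": 0}
    - {"tx": 0,"ty": 0,"tz": 0.077,"twist": 0}
    - {"tx": 0,"ty": 0,"tz": 0.085,"twist": 0}
    - {"tx": 0,"ty": 0,"tz": 0.085,"twist": 0}
    - {"tx": 0,"ty": 0,"tz": 0.085,"twist": 0}

```text
t: 25.13
eef_pos: [0.5594, 0.2915, 0.0385]
ee_rot: [-3.141, -0.0, -0.251]
force: [-0.8, -0.2, -0.2]
width: 0.0006
gripper_force: 0.0
```

arm_command:
  commands:
    - {"tx": 0,"ty": 0,"tz": -0.1,"twist": 0}
    - {"tx": 0,"ty": 0,"tz": -0.2,"twist": 0}
    - {"tx": 0,"ty": 0,"tz": -0.35,"twist": 0}
    - {"tx": 0,"ty": 0,"tz": -0.5,"twist": 0}
    - {"tx": 0,"ty": 0,"tz": -0.65,"twist": 0}
    - {"tx": 0,"ty": 0,"tz": -0.65,"twist": 0}
    - {"tx": 0,"ty": 0,"tz": -0.65,"twist": 0}
    - {"tx": 0,"ty": 0,"tz": -0.65,"twist": 0}

```text
t: 25.8
eef_pos: [0.559, 0.2913, 0.2008]
ee_rot: [-3.141, 0.0, -0.252]
force: [-0.1, 0.0, -1.3]
width: 0.0006
gripper_force: 0.0
```

At 38.5 mm over the handle side there was still no contact, so the jig lies flat with its lid shut. I hand in.

```bash
python3 -c "
from station import *
print(job_done())"
```

```text
the job is handed in; nothing more can be done
None
```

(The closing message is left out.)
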